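# Teach the drilling mill its tool and its workpiece by pointing

### The job

Teach the small drilling mill its next job by pointing: hold the fingertips about 2 cm above the tip of the drill in its spindle for two seconds, then about 2 cm above the middle of the six-sided blank on the round plate for two seconds, without touching either. Then press the larger of the two buttons on the control box all the way down, let it come up again and draw back. Grip and lift nothing, do not press the smaller button, and do not touch or shift the machine, the round plate, the blanks or the loose tools lying about.

Things in the scene. Friction and masses are not known exactly. Their poses are not given: they have to be found in the camera images.
- drill_tip (a point): The point of the copper-coloured twist drill, 8 mm in diameter, that sticks 56 mm out of the mill's spindle. The drill lies level with its axis 120 mm above the table, so its upper side is at 124 mm; this point is on the axis at the very tip.
- mill: The fixed black desktop mill with a horizontal spindle. Origin on the table under the drill's tip; its y axis runs back along the drill into the machine, z up. Behind the tip: drill to 56 mm, a 22 mm collar to 70 mm, a spindle nose 48 mm across (top at 144 mm) to 138 mm, then the machine, 160 mm high and up to 150 mm wide, to 440 mm.
- hex_top (a point): The middle of the top face of the six-sided blank (50 mm above its own foot, 100 mm above the table).
- hex_blank: The six-sided brass blank, a plain hexagonal prism 36 mm across corners and 50 mm tall, standing loose on the round plate. Origin at the centre of its underside, z up.
- square_blank: A square brass blank, 32 x 32 x 46 mm tall, standing loose on the round plate; to be left alone. Origin at the centre of its underside.
- round_blank: A round stepped brass blank, 36 mm in diameter below and 22 mm above, 48 mm tall, standing loose on the round plate; to be left alone. Origin at the centre of its underside.
- turntable: The fixed rotary table: black base 208 mm across, drilled aluminium plate 190 mm across with its top at 50 mm; a motor 42 mm tall reaches 169 mm from the centre along its +x. Origin on the table under the plate's centre. A strap clamp with an upright stud (top at 100 mm) is fixed 66 mm from the centre on +x. The blanks stand 60 mm from the centre on +y, -y and -x, in any order.
- control_box: The fixed grey control box, 100 mm (its x) x 160 mm (its y) x 50 mm high. Origin at the centre of its underside. The two black push buttons stand on its top, 40 mm either side of the middle along its y; either may be on either side. The box may be touched while pressing.
- big_button_top (a point): The middle of the upper face of the larger button's cap (40 mm in diameter). It is pressed straight down.
- big_button (a joint): How far the larger button is pressed: 0 when up, 0.006 m fully down; a spring pushes it back up, and holding it fully down takes about 5 N.
- small_button_top (a point): The middle of the upper face of the smaller button's cap (20 mm in diameter); not to be pressed.
- small_button (a joint): How far the smaller button is pressed: 0 when up, 0.006 m fully down.
- spare_drill: A loose spare twist drill lying flat on the table, 95 mm long, 8 mm in diameter; a bystander. Origin near its middle, on the table.
- hex_key: A loose L-shaped hex key lying flat on the table, 90 x 28 mm, 6 mm thick; a bystander. Origin at the middle of the long leg.
- parallel: A loose steel parallel bar, 120 x 10 x 22 mm high; a bystander. Origin at the centre of its underside.
- tee_nut: A loose dark T-shaped slot nut, 28 x 28 x 16 mm high; a bystander. Origin at the centre of its underside.
- collet: A loose steel collet standing on its small end, 26 mm in diameter, 34 mm tall; a bystander. Origin at the centre of its underside.
- wrench: A loose steel open-ended wrench lying flat, 150 mm long; a bystander. Origin under its middle.
Not all that is in view belongs to the job. Leave any black, blue or pink look-alike of the hex_blank alone.

How it is judged:
On the way, in this order (a step that is already met when the one before it is completed fails the run):
1. the fingertips have dwelt just above the drill's tip (horizontal distance between the grasp point and drill_tip below 0.016 m and z of the grasp point in the frame of drill_tip between 0.021 and 0.065 m), for 1.5 s.
2. the fingertips have dwelt just above the six-sided blank (horizontal distance between the grasp point and hex_top below 0.016 m and z of the grasp point in the frame of hex_top between 0.021 and 0.065 m), for 1.5 s.
3. the larger button is pressed down (value of joint big_button above 0.0045 m), for 0.05 s.
At the end, for the whole second after the job is handed in: After both dwells (1.5 s, grasp point within 16 mm sideways of the target and 21 to 65 mm above it) and the press (4.5 of 6 mm), in that order: both buttons up (within 1.5 mm), blanks upright (0.1 rad) and at rest, no loose thing moved over 8 mm (value of joint each of big_button, small_button below 0.0015 m and distance of each of hex_blank, square_blank, round_blank, spare_drill, hex_key, parallel, tee_nut, collet, wrench from where it was at the start of the episode below 0.008 m and angle between each of hex_blank, square_blank, round_blank's own z axis and vertical below 0.1 rad and linear speed of each of hex_blank, square_blank, round_blank below 0.02 m/s); the robot touches nothing.
It fails at once if the mill or its drill, or the rotary table is touched ((contact force between mill and the fingers above 0.5 N or contact force between mill and the arm above 0.5 N) or (contact force between turntable and the fingers above 0.5 N or contact force between turntable and the arm above 0.5 N)).
It fails at once if a blank is touched ((contact force between hex_blank and the fingers above 0.5 N or contact force between hex_blank and the arm above 0.5 N) or (contact force between square_blank and the fingers above 0.5 N or contact force between square_blank and the arm above 0.5 N) or (contact force between round_blank and the fingers above 0.5 N or contact force between round_blank and the arm above 0.5 N)).
It fails at once if a blank or a bystander is shifted or lifted (more than 8 mm) (distance of any of hex_blank, square_blank, round_blank, spare_drill, hex_key, parallel, tee_nut, collet, wrench from where it was at the start of the episode above 0.008 m).
It fails at once if a loose bystander is touched ((contact force between spare_drill and the fingers above 0.5 N or contact force between spare_drill and the arm above 0.5 N) or (contact force between hex_key and the fingers above 0.5 N or contact force between hex_key and the arm above 0.5 N) or (contact force between parallel and the fingers above 0.5 N or contact force between parallel and the arm above 0.5 N) or (contact force between tee_nut and the fingers above 0.5 N or contact force between tee_nut and the arm above 0.5 N) or (contact force between collet and the fingers above 0.5 N or contact force between collet and the arm above 0.5 N) or (contact force between wrench and the fingers above 0.5 N or contact force between wrench and the arm above 0.5 N)).
It fails at once if the smaller button is pressed (value of joint small_button above 0.002 m).
It also fails if it takes over 51 s, if anything falls off the work surface, if the arm or the gripper's body presses on something with over 40 N, if the wrist force passes 120 N, or if a joint passes its speed limit or range.

### The arm

A 6-joint arm with a two-finger parallel gripper is mounted at the origin on the work surface. World frame = base frame: x ahead of the robot, y to its left, z up, the work surface at z = 0. Lengths are in m, angles in rad, forces in N, time in s.
With the tool pointing down it reaches from about 0.35 to 0.925 m from the base axis. Payload 6.4 kg.
Tool frame: the origin (TCP) lies at the centre of the arm's flange, where the gripper is bolted on; the fingertips stand 199 mm ahead of it and the grasp point (between the pads) lies 180 mm ahead of it; z points along the fingers, y is the line along which they close (so a half turn about z gives the same grasp; the last joint's range is limited). The gripper opens to 94 mm and grips with 3 to 60 N. Pads are 16 mm wide; open, the fingers measure 119 mm over their backs; the gripper's body (75 mm by 177 mm) begins 78 mm behind the grasp point.
Start: joints at [1.117, 0.245, 1.558, -0, 1.339, -0.174], TCP at [0.18, 0.625, 0.405] pointing down, gripper open.
Joint ranges: [-3.13, 3.13], [-1.02, 2.26], [0.13, 2.54], [-0.95, 4.09], [0.21, 2.88], [-2.74, 2.74]. Speed limits (rad/s): [2.57, 2.57, 3.14, 3.14, 3.14, 3.14].

### API

Orientations are given as [roll, pitch, yaw] about the fixed x, y, z axes, in that order (R = Rz(yaw) Ry(pitch) Rx(roll)).
In Python, from cell import ctrl, imaging gives the robot as it stands. The module is installed in compiled form; this text tells all that it offers.
- The arm moves only by the tool play_rows, never from a script. Its argument "motion" is a list of rows, each a list of 3 entries, a list of its own where there are three numbers: the opening, from 0 (shut) to 1 (fully open), then the shift along the tool's x, y, z in m, then the turn about the tool's z in rad. In form: [[grip, [tx, ty, tz], spin], ...]. A call has 1 to 20 rows; each row shifts and turns the commanded pose from where the row before left it, along the tool's axes as they then stand; what a row does not reach is not made up. A row lasts 1/12 s, in which the tool goes at most 41.7 mm and 7.16 degrees, less where a joint would pass 70% of its speed; a pose out of reach is approached as far as the arm can. A call is refused whole if a number of a shift passes 0.0417 or a number of a turn 0.125, either way. A call with a gripper value outside its range is refused whole. The fingers move at their own pace and stop on an object; the grip force is fixed at half the most. Time passes only in rows, so rows that do not move let the fingers close. It gives the time, the measured TCP pose, the force, the opening and the grip force at its end, in the units of the state.
- ctrl.get_obs(): the state, without advancing time (a new reading comes with each control period).
- imaging.capture(name): name is "scene" or "side" or "wrist"; returns a dict with "pixels" (420x560x3 uint8, blue, green, red), "fx", "fy", "cx", "cy" (pixels), "xyz" and "rotation" of the camera in the world. Camera axes: x right, y down, z forward; pixel columns grow to the right and rows downward; lengths in m; the calibration is good to about 2 mm. The wrist camera is an equidistant fisheye: a pixel r from the principal point sees the ray r / f radians off the axis. A picture is of the moment at which its call begins. There is no depth.
- ctrl.sign_off(): hands the job in; it is judged then, once.
The state is a dict: "clock": time; "joint_pos": joint angles; "joint_vel": joint speeds; "effort": joint torques, N m; "ee_pos": TCP position; "tool_rot": TCP orientation; "wrist_force": force on the tool from outside, world axes, zero at the start; "moment": the same for the moment, N m; "finger_gap": finger opening in m; "grasp_force": force on a finger pad.
Only numpy, scipy, OpenCV 4.12 (cv2) and the standard library are available. Lean on these libraries where they do the work, as an engineer would, in place of code of your own. Each camera call takes 0.05 s, during which the arm holds its last target. There are 200 camera calls.

## Working session

There is one attempt and no reset: what is moved stays moved. The work goes in short steps, Python scripts to look and compute and a tool call to move; the robot and the scene stay as the last step left them, time stands still between calls to the robot, and variables do not carry over. Pictures are saved under pics/ and viewed, at most 10 in all, crops included, and the job is handed in when it is done.

Besides the shell and the picture viewer there is one more tool, called after "Request:" as name(argument=value, ...), one argument or row to a line, values as JSON. play_rows: Moves the arm, as the interface text tells. Its arguments: {"type":"object","properties":{"motion":{"type":"array"}},"required":["motion"]}

```bash
mkdir -p pics
python3 - <<'E'
from cell import ctrl, imaging
import cv2,pickle
d={}
for n in ["scene","side","wrist"]:
    c=imaging.capture(n); d[n]=c; cv2.imwrite(f"pics/{n}0.png",c["pixels"])
    print(n,c["fx"],c["fy"],c["cx"],c["cy"],c["xyz"],c["rotation"])
pickle.dump(d,open("c0.pkl","wb"))
o=ctrl.get_obs();print(o["clock"],o["ee_pos"],o["tool_rot"],o["finger_gap"])
E
```

```text
scene 420.5149718622071 420.5149718622071 275.1074854481132 210.11867153467293 [ 0.92569814 -0.50238579  0.67091302] [-2.35282093  0.01147089  0.65066982]
side 437.7673614690276 437.7673614690276 274.8264124484098 205.26952956615983 [ 0.08037406 -0.52256294  0.73426561] [-2.33169417 -0.01836027 -0.76364292]
wrist 325.19226210127806 325.19226210127806 286.89456277356516 209.30241648386317 [0.11381773 0.64245608 0.38330022] [2.90410236e+00 1.45506046e-03 1.29071606e+00]
0.15 [0.17942563 0.62457323 0.40381952] [-3.14018054e+00 -2.32909726e-04  2.86176073e+00] 0.09393915437186062
```

View pics/scene0.png

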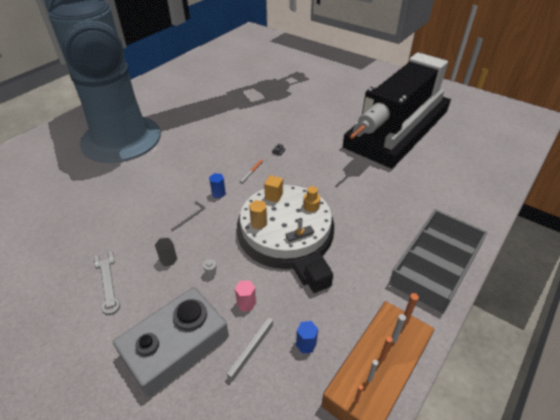

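View pics/side0.png

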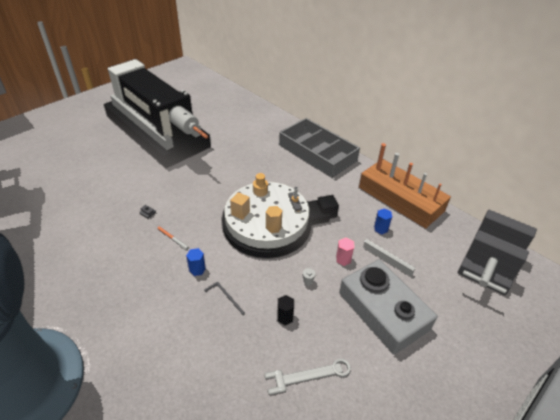

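View pics/wrist0.png

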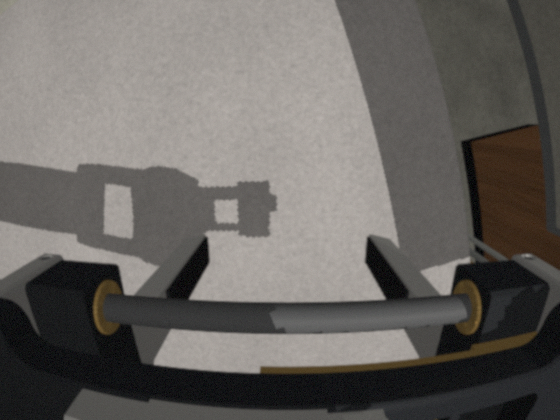

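The scene view has the drill tip near (353,135), the plate at (286,218) and the buttons at (190,313) and (147,343). In the side view they are at (207,135), (267,212), (375,278) and (404,309). The wrist view shows only bare table. I'll enlarge crops next.

Run:
```python
import pickle,cv2,numpy as np
d=pickle.load(open("c0.pkl","rb"))
T=[]
for n,cs in [("scene",[(336,110),(240,170),(140,290)]),("side",[(185,110),(215,165),(345,255)])]:
    r=[]
    for (x,y),(w,h) in zip(cs,[(44,50),(88,100),(88,100)]):
        p=d[n]["pixels"][y:y+h,x:x+w]; s=264/w
        r.append(cv2.resize(p,(264,300),interpolation=cv2.INTER_CUBIC))
    T.append(np.hstack(r))
cv2.imwrite("pics/crops.png",np.vstack(T))
```

```text
(no output)
```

View pics/crops.png

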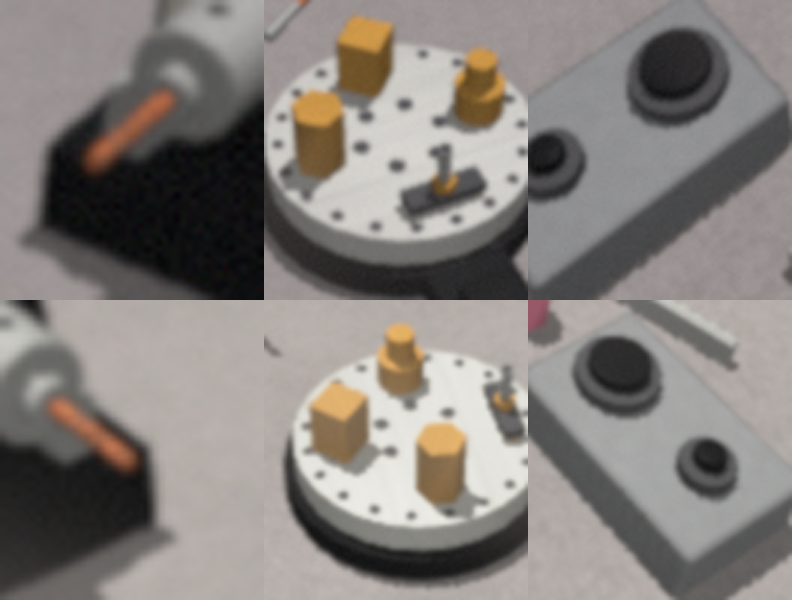

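```bash
cat > h.py <<'E'
import pickle,numpy as np
from scipy.spatial.transform import Rotation as R
d=pickle.load(open("c0.pkl","rb"))
def ray(n,uv):
    c=d[n]; v=np.array([(uv[0]-c["cx"])/c["fx"],(uv[1]-c["cy"])/c["fy"],1])
    v=R.from_euler("xyz",c["rotation"]).as_matrix()@v
    return np.array(c["xyz"]),v/np.linalg.norm(v)
def tri(a,b):
    A=np.zeros((3,3));y=np.zeros(3);rs=[ray("scene",a),ray("side",b)]
    for o,v in rs: P=np.eye(3)-np.outer(v,v);A+=P;y+=P@o
    p=np.linalg.solve(A,y)
    return p,[np.linalg.norm((np.eye(3)-np.outer(v,v))@(p-o)) for o,v in rs]
def atz(n,uv,z):
    o,v=ray(n,uv); return (o+v*(z-o[2])/v[2])[:2]
E
python3 - <<'E'
from h import *
P=dict(tip=((351,137.5),(207.2,137.2),.12),dbase=((364,126.2),(193.7,127.2),.12),hex=((258.3,206),(274,211),.1),sq=((274,182),(240.3,197.3),.096),rnd=((312.3,188.3),(260.3,175.7),.098),stud=((299,220),(296,188.3),.1),big=((189,312),(376.3,276),.06),small=((146,339.3),(405.7,306),.06))
for k,(a,b,z) in P.items():
    p,e=tri(a,b);print(k,p.round(4),round(e[0],4),atz("scene",a,z).round(4),atz("side",b,z).round(4))
E
```

```text
tip [0.5808 0.2213 0.1188] 0.0004 [0.5813 0.2205] [0.5795 0.2192]
dbase [0.5823 0.2784 0.1188] 0.0004 [0.5829 0.2775] [0.581  0.2761]
hex [ 0.538  -0.0586  0.098 ] 0.0005 [ 0.5391 -0.0595] [ 0.5364 -0.0607]
sq [0.5158 0.0221 0.094 ] 0.0011 [0.5177 0.0189] [0.515  0.0219]
rnd [0.5944 0.0459 0.0984] 0.0012 [0.5937 0.048 ] [0.594  0.0447]
stud [ 0.6229 -0.0406  0.0975] 0.0005 [ 0.6243 -0.0432] [ 0.621  -0.0419]
big [ 0.5817 -0.2959  0.0661] 0.0 [ 0.5782 -0.2937] [ 0.5863 -0.2938]
small [ 0.5645 -0.3723  0.0685] 0.0009 [ 0.5592 -0.3695] [ 0.5706 -0.3712]
```

Request:
play_rows(
  motion=[
    [0,[-0.01,-0.006,0],0],
    [0,[-0.025,-0.014,0],0],
    [0,[-0.025,-0.014,0],0],
    [0,[-0.025,-0.014,0],0],
    [0,[-0.025,-0.014,0],0],
    [0,[-0.025,-0.014,0],0],
    [0,[-0.025,-0.014,0],0],
    [0,[-0.025,-0.014,0],0],
    [0,[-0.025,-0.014,0],0],
    [0,[-0.025,-0.014,0],0],
    [0,[-0.025,-0.014,0],0],
    [0,[-0.025,-0.014,0],0],
    [0,[-0.025,-0.014,0],0],
    [0,[-0.025,-0.014,0],0],
    [0,[-0.025,-0.014,0],0],
    [0,[-0.025,-0.014,0],0],
    [0,[-0.025,-0.014,0],0],
    [0,[-0.025,-0.014,0],0],
    [0,[-0.025,-0.014,0],0],
    [0,[-0.01,-0.006,0],0],
  ],
)

```text
clock: 1.82
ee_pos: [0.5601, 0.2382, 0.4045]
tool_rot: [-3.141, 0.001, 2.859]
wrist_force: [0.6, -0.1, -0.1]
finger_gap: 0.0009
grasp_force: 0.0
```

Request:
play_rows(
  motion=[
    [0,[-0.012,-0.006,0],0],
    [0,[-0.0125,-0.006,0],0],
    [0,[0,0,0.01],0],
    [0,[0,0,0.012],0],
    [0,[0,0,0.012],0],
    [0,[0,0,0.012],0],
    [0,[0,0,0.01],0],
    [0,[0,0,0.003],0],
    [0,[0,0,0],0],
    [0,[0,0,0],0],
  ],
)

```text
clock: 2.65
ee_pos: [0.5785, 0.2231, 0.3456]
tool_rot: [-3.142, -0.0, 2.862]
wrist_force: [0.4, -0.5, 0.3]
finger_gap: 0.0008
grasp_force: 0.0
```

Run:
```python
from cell import ctrl, imaging
import cv2,numpy as np
r=[]
for n,(x,y) in [("scene",(300,60)),("side",(150,60))]:
    c=imaging.capture(n); r.append(cv2.resize(c["pixels"][y:y+130,x:x+110],(396,468),interpolation=cv2.INTER_CUBIC))
cv2.imwrite("pics/tip1.png",np.hstack(r)); print(ctrl.get_obs()["ee_pos"])
```

```text
[0.57877819 0.22304864 0.34652089]
```

View pics/tip1.png

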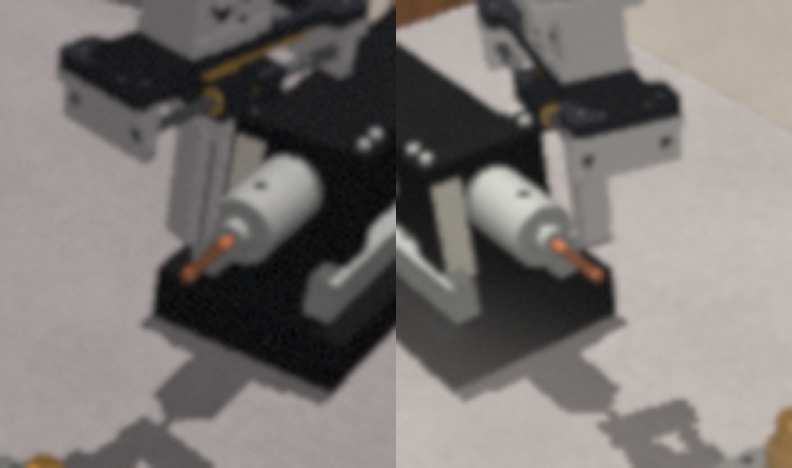

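In both crops the closed fingers end just above the drill's tip, at left crop (195,250) and right crop (590,243); the tip is at (188,272) and (600,274). I'll check this by projecting the fingertip point.

Run:
```python
from h import *
for n,(x,y) in [("scene",(300,60)),("side",(150,60))]:
    c=d[n];M=R.from_euler("xyz",c["rotation"]).as_matrix()
    for p in [(.5787,.223,.1475),(.5787,.223,.25),(.5805,.22,.12),(.58,.35,.144)]:
        q=M.T@(np.array(p)-c["xyz"]);u=q[:2]/q[2]*c["fx"]+[c["cx"],c["cy"]]
        print(n,p,((u-[x,y])*3.6).round(),q[2].round(3))
```

```text
scene (0.5787, 0.223, 0.1475) [187. 238.] 0.926
scene (0.5787, 0.223, 0.25) [208.  84.] 0.854
scene (0.5805, 0.22, 0.12) [182. 279.] 0.943
scene (0.58, 0.35, 0.144) [285. 156.] 0.999
side (0.5787, 0.223, 0.1475) [198. 241.] 1.042
side (0.5787, 0.223, 0.25) [183. 101.] 0.972
side (0.5805, 0.22, 0.12) [206. 277.] 1.061
side (0.58, 0.35, 0.144) [ 90. 170.] 1.111
```

Request:
play_rows(
  motion=[
    [0,[-0.0025,-0.0025,0],0],
    [0,[0,0,0],0],
    [0,[0,0,0],0],
    [0,[0,0,0],0],
    [0,[0,0,0],0],
    [0,[0,0,0],0],
    [0,[0,0,0],0],
    [0,[0,0,0],0],
    [0,[0,0,0],0],
    [0,[0,0,0],0],
    [0,[0,0,0],0],
    [0,[0,0,0],0],
    [0,[0,0,0],0],
    [0,[0,0,0],0],
    [0,[0,0,0],0],
    [0,[0,0,0],0],
    [0,[0,0,0],0],
    [0,[0,0,0],0],
    [0,[0,0,0],0],
    [0,[0,0,0],0],
  ],
)

```text
clock: 4.42
ee_pos: [0.5803, 0.2198, 0.3457]
tool_rot: [-3.142, 0.0, 2.862]
wrist_force: [-0.6, -0.5, -0.6]
finger_gap: 0.0005
grasp_force: 0.0
```

Request:
play_rows(
  motion=[
    [0,[0,0,0],0],
    [0,[0,0,0],0],
    [0,[0,0,0],0],
    [0,[0,0,0],0],
    [0,[0,0,0],0],
    [0,[0,0,0],0],
    [0,[0,0,0],0],
    [0,[0,0,0],0],
  ],
)

```text
clock: 5.08
ee_pos: [0.5803, 0.2198, 0.3457]
tool_rot: [3.142, 0.0, 2.862]
wrist_force: [0.0, 0.0, 0.2]
finger_gap: 0.0008
grasp_force: 0.0
```

Request:
play_rows(
  motion=[
    [0,[0,0,-0.01],0],
    [0,[0,0,-0.01],0],
    [0,[-0.0023,-0.0175,0],0],
    [0,[-0.0023,-0.0175,0],0],
    [0,[-0.0023,-0.0175,0],0],
    [0,[-0.0023,-0.0175,0],0],
    [0,[-0.0023,-0.0175,0],0],
    [0,[-0.0023,-0.0175,0],0],
    [0,[-0.0023,-0.0175,0],0],
    [0,[-0.0023,-0.0175,0],0],
    [0,[-0.0023,-0.0175,0],0],
    [0,[-0.0023,-0.0175,0],0],
    [0,[-0.0023,-0.0175,0],0],
    [0,[-0.0023,-0.0175,0],0],
    [0,[-0.0023,-0.0175,0],0],
    [0,[-0.0023,-0.0175,0],0],
    [0,[-0.0023,-0.0175,0],0],
    [0,[-0.0023,-0.0175,0],0],
    [0,[0,0,0],0],
    [0,[0,0,0],0],
  ],
)

```text
clock: 6.75
ee_pos: [0.5385, -0.06, 0.3669]
tool_rot: [3.141, 0.002, 2.86]
wrist_force: [-0.3, 0.5, 0.6]
finger_gap: 0.0006
grasp_force: 0.0
```

Request:
play_rows(
  motion=[
    [0,[0,0,0.01],0],
    [0,[0,0,0.01],0],
    [0,[0,0,0.01],0],
    [0,[0,0,0.01],0],
    [0,[0,0,0],0],
    [0,[0,0,0],0],
  ],
)

```text
clock: 7.25
ee_pos: [0.538, -0.0591, 0.3243]
tool_rot: [3.141, -0.003, 2.862]
wrist_force: [-0.7, -0.5, 0.8]
finger_gap: 0.0003
grasp_force: 0.0
```

Run:
```python
from cell import ctrl, imaging
import cv2,numpy as np
r=[]
for n,(x,y) in [("scene",(210,130)),("side",(220,130))]:
    c=imaging.capture(n); r.append(cv2.resize(c["pixels"][y:y+130,x:x+110],(396,468),interpolation=cv2.INTER_CUBIC))
cv2.imwrite("pics/hex1.png",np.hstack(r)); print(ctrl.get_obs()["ee_pos"])
```

```text
[ 0.53847329 -0.05936592  0.32574549]
```

View pics/hex1.png

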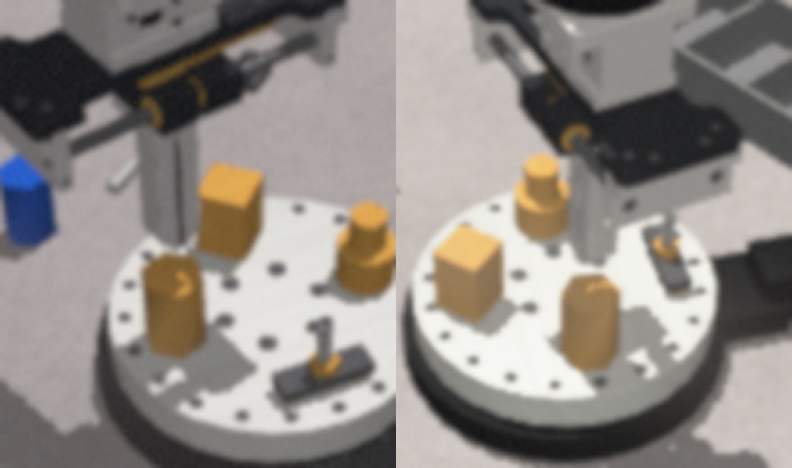

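The fingertips, at (175,240) and (592,258) in the crops, hang just above the hexagon's shaded top at (175,270) and (592,290). They are centred and clear of it, so I'll dwell here.

Request:
play_rows(
  motion=[
    [0,[0,0,0],0],
    [0,[0,0,0],0],
    [0,[0,0,0],0],
    [0,[0,0,0],0],
    [0,[0,0,0],0],
    [0,[0,0,0],0],
    [0,[0,0,0],0],
    [0,[0,0,0],0],
    [0,[0,0,0],0],
    [0,[0,0,0],0],
    [0,[0,0,0],0],
    [0,[0,0,0],0],
    [0,[0,0,0],0],
    [0,[0,0,0],0],
    [0,[0,0,0],0],
    [0,[0,0,0],0],
    [0,[0,0,0],0],
    [0,[0,0,0],0],
    [0,[0,0,0],0],
    [0,[0,0,0],0],
  ],
)

```text
clock: 9.02
ee_pos: [0.5383, -0.0594, 0.3257]
tool_rot: [-3.142, 0.0, 2.862]
wrist_force: [0.2, 0.5, -0.8]
finger_gap: 0.0006
grasp_force: 0.0
```

Request:
play_rows(
  motion=[
    [0,[0,0,0],0],
    [0,[0,0,0],0],
    [0,[0,0,0],0],
    [0,[0,0,0],0],
    [0,[0,0,0],0],
    [0,[0,0,0],0],
    [0,[0,0,-0.01],0],
    [0,[0,0,-0.01],0],
    [0,[0,0,-0.01],0],
    [0,[0,0,0],0],
  ],
)

```text
clock: 9.85
ee_pos: [0.5391, -0.0597, 0.3592]
tool_rot: [-3.141, 0.006, 2.862]
wrist_force: [0.4, 0.2, 1.4]
finger_gap: 0.0004
grasp_force: 0.0
```

Request:
play_rows(
  motion=[
    [0,[-0.0077,-0.0154,0],0],
    [0,[-0.0077,-0.0154,0],0],
    [0,[-0.0077,-0.0154,0],0],
    [0,[-0.0077,-0.0154,0],0],
    [0,[-0.0077,-0.0154,0],0],
    [0,[-0.0077,-0.0154,0],0],
    [0,[-0.0077,-0.0154,0],0],
    [0,[-0.0077,-0.0154,0],0],
    [0,[-0.0077,-0.0154,0],0],
    [0,[-0.0077,-0.0154,0],0],
    [0,[-0.0077,-0.0154,0],0],
    [0,[-0.0077,-0.0154,0],0],
    [0,[-0.0077,-0.0154,0],0],
    [0,[-0.0077,-0.0154,0],0],
    [0,[0,0,0],0],
    [0,[0,0,0],0],
  ],
)

```text
clock: 11.18
ee_pos: [0.5824, -0.2974, 0.3554]
tool_rot: [3.141, -0.0, 2.861]
wrist_force: [-0.5, -0.3, -0.7]
finger_gap: 0.0003
grasp_force: 0.0
```

Request:
play_rows(
  motion=[
    [0,[0,0,0.01],0],
    [0,[0,0,0.015],0],
    [0,[0,0,0.015],0],
    [0,[0,0,0.015],0],
    [0,[0,0,0.01],0],
    [0,[0,0,0.005],0],
    [0,[0,0,0],0],
    [0,[0,0,0],0],
  ],
)

```text
clock: 11.85
ee_pos: [0.5825, -0.2963, 0.2857]
tool_rot: [-3.142, 0.0, 2.862]
wrist_force: [0.9, 0.7, 0.2]
finger_gap: 0.0004
grasp_force: 0.0
```

Run:
```python
from cell import ctrl, imaging
import cv2,numpy as np
r=[]
for n,(x,y) in [("scene",(130,240)),("side",(330,200))]:
    c=imaging.capture(n); r.append(cv2.resize(c["pixels"][y:y+130,x:x+110],(396,468),interpolation=cv2.INTER_CUBIC))
cv2.imwrite("pics/btn1.png",np.hstack(r)); print(ctrl.get_obs()["ee_pos"])
```

```text
[ 0.58271109 -0.29664184  0.28673876]
```

View pics/btn1.png

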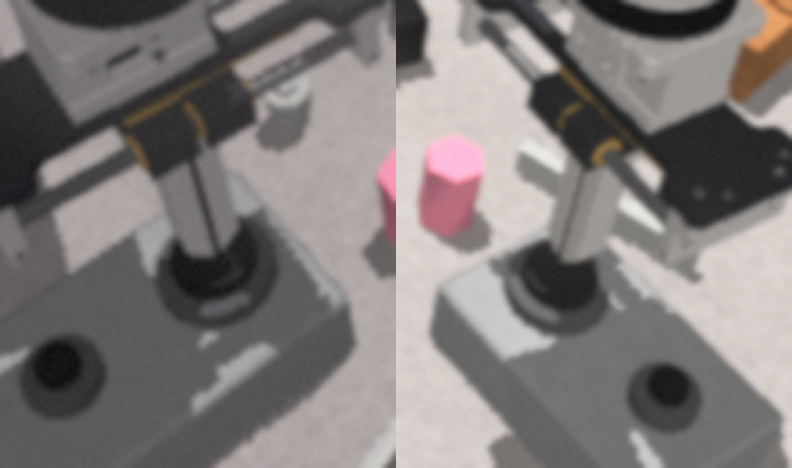

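The fingertips, at (210,250) and (582,255) in the crops, hang centred over the big black cap. The small button is well clear, so I'll go down slowly.

Request:
play_rows(
  motion=[
    [0,[0,0,0.005],0],
    [0,[0,0,0.005],0],
    [0,[0,0,0.004],0],
    [0,[0,0,0.002],0],
    [0,[0,0,0.002],0],
    [0,[0,0,0.002],0],
    [0,[0,0,0.001],0],
    [0,[0,0,0],0],
    [0,[0,0,0],0],
  ],
)

```text
clock: 12.7
ee_pos: [0.5825, -0.2965, 0.2655]
tool_rot: [-3.142, -0.0, 2.862]
wrist_force: [-2.4, 1.7, 6.5]
finger_gap: 0.0002
grasp_force: 3.0
```

Request:
play_rows(
  motion=[
    [0,[0,0,0.001],0],
    [0,[0,0,0.001],0],
    [0,[0,0,0],0],
    [0,[0,0,0],0],
  ],
)

```text
clock: 13.03
ee_pos: [0.5827, -0.2966, 0.2652]
tool_rot: [-3.141, -0.001, 2.862]
wrist_force: [-5.6, 3.6, 15.2]
finger_gap: 0.0
grasp_force: 7.4
```

Run:
```python
from cell import imaging
import cv2,numpy as np
b=cv2.imread("pics/btn1.png"); r=[]
for n,(x,y),o,(u,v) in [("scene",(130,240),0,(130,190)),("side",(330,200),396,(90,190))]:
    a=cv2.resize(imaging.capture(n)["pixels"][y:y+130,x:x+110],(396,468),interpolation=cv2.INTER_CUBIC)
    r.append(np.vstack([cv2.convertScaleAbs(cv2.resize(i[v:v+150,u:u+170],(340,300)),alpha=2.0) for i in (b[:,o:o+396],a)]))
cv2.imwrite("pics/press.png",np.hstack(r))
```

```text
(no output)
```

View pics/press.png

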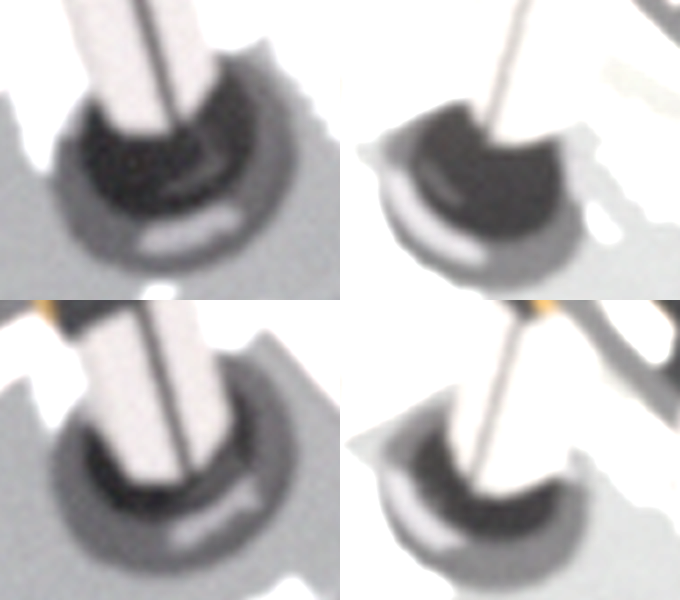

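Request:
play_rows(
  motion=[
    [0,[0,0,-0.004],0],
    [0,[0,0,0],0],
    [0,[0,0,0],0],
  ],
)

```text
clock: 13.38
ee_pos: [0.5825, -0.2965, 0.2672]
tool_rot: [-3.141, 0.001, 2.862]
wrist_force: [-0.6, 0.8, 3.1]
finger_gap: 0.0006
grasp_force: 1.9
```

Request:
play_rows(
  motion=[
    [0,[0,0,-0.0015],0],
    [0,[0,0,0],0],
    [0,[0,0,0],0],
  ],
)

```text
clock: 13.63
ee_pos: [0.5825, -0.2966, 0.2682]
tool_rot: [-3.141, 0.001, 2.862]
wrist_force: [0.6, -0.8, 3.3]
finger_gap: 0.0002
grasp_force: 1.6
```

Request:
play_rows(
  motion=[
    [0,[0,0,-0.002],0],
    [0,[0,0,0],0],
    [0,[0,0,0],0],
  ],
)

```text
clock: 13.88
ee_pos: [0.5825, -0.2965, 0.2702]
tool_rot: [-3.141, 0.001, 2.862]
wrist_force: [1.4, -1.3, 2.2]
finger_gap: 0.0008
grasp_force: 1.0
```

Request:
play_rows(
  motion=[
    [0,[0,0,-0.003],0],
    [0,[0,0,0],0],
    [0,[0,0,0],0],
  ],
)

```text
clock: 14.13
ee_pos: [0.5821, -0.2962, 0.2726]
tool_rot: [3.141, -0.001, 2.862]
wrist_force: [-0.4, -0.0, -0.2]
finger_gap: 0.0007
grasp_force: 0.0
```

As I lifted, the spring force faded over about 6 mm (.2655 to .272), so the button did bottom out and has come back up. Now I'll draw back.

Request:
play_rows(
  motion=[
    [0,[0,0,-0.01],0],
    [0,[0,0,-0.015],0],
    [0,[0,0,-0.02],0],
    [0,[0,0,-0.02],0],
    [0,[0,0,-0.02],0],
    [0,[0,0,-0.01],0],
    [0,[0,0,0],0],
    [0,[0,0,0],0],
    [0,[0,0,0],0],
    [0,[0,0,0],0],
  ],
)

```text
clock: 14.97
ee_pos: [0.582, -0.2962, 0.3664]
tool_rot: [3.141, -0.003, 2.862]
wrist_force: [-0.0, 0.4, 0.1]
finger_gap: 0.0006
grasp_force: 0.0
```

```bash
python3 -c "
from cell import ctrl
print(ctrl.get_obs()['ee_pos']); print(ctrl.sign_off())"
```

```text
[ 0.58201771 -0.29620648  0.36639029]
the job is handed in; nothing more can be done
None
```

The job is handed in with no verdict returned: the arm held above the drill tip, then above the six-sided blank, for over two seconds each, pressed the larger button to its stop and drew back clear, with no contact seen except on that button.

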